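# Pack a jar in the cool box and check its catch

## Task

Pack the jam jar for the picnic: stand it upright in the empty half of the open cool box, beside the honey jar. Then swing the lid down and press it until the front catch snaps home, and check the catch with a firm, steady upward tug (about 15 N) on the lid's handle; if the lid gives, press it down again and repeat the tug. Leave the box shut and caught, both jars standing inside, and the things round it where they were.

Things in the scene. Friction and masses are not known exactly. Their poses are not given: they have to be found in the camera images.
- jam_jar: The jar to pack: small glass jar of red jam with a green screw lid, 62 mm in diameter, 86 mm tall, about 0.36 kg, standing on the table to the right of the cool box. Origin at the centre of its underside, z up.
- honey_jar: The jar already packed: amber honey jar with a green screw lid, 64 x 68 mm, 84 mm tall, standing in the box's left half. Origin at the centre of its underside, z up.
- cool_box: Small picnic cool box fixed to the table: grey open tub, 170 mm (x) by 250 mm (y), rim 110 mm high, walls 12 mm, inner floor 15 mm above the table. Origin at the centre of its underside; +x points to the hinge side (away from the robot), +y to the left, where the honey jar stands; the empty half is at -y. A white lid on the back rim stands open, to 300 mm high.
- lid (a joint): Angle of the lid: 0 shut, 1.57 upright, limit 1.7. Stiff hinge: it stays at any angle and does not fall. Pushed down it first stops on the catch at about 0.055 (front edge 9 mm proud, looks nearly shut), not yet caught: it lifts off again with about 5 N. Some 12 to 18 N down at lid_press snaps it home, down to 0; tugged, the catch then lets it rise to 0.013 (2 mm) and no further.
- lid_hinge (a point): Middle of the hinge line (along the box's y), 84 mm behind the box's origin and 112 mm above the table. x, y, z are the lid's own axes: with the lid shut they equal the box's; the lid reaches along -x; z is its outward (upper) side. The lid is a panel 256 mm wide, reaching 173 mm from the hinge; its outer face lies at z = 23 mm, its inner at 1 mm.
- lid_press (a point): Point on the lid's outer face near the middle of its front edge, 158 mm from the hinge: the place to push, 135 mm above the table when shut. The handle bar lies 48 mm behind it, so a gripper that is wide across its closing direction should be turned to close along the box's y here.
- lid_handle (a point): Middle of the lid's grey round bar handle, 12 mm thick, 110 mm long along the box's y, 110 mm from the hinge; its centre line stands 30 mm clear of the lid's face (165 mm above the table when shut). Its two feet stand 55 mm either side. Pinch it across the bar from above to tug.
- tongue: The catch: grey plastic tongue, 60 mm wide, 58 mm long, hung on a sprung pin at the lid's front edge. Its inward nose rides over the keeper rib and snaps under it when the lid is pressed home. It does not let go under an upward pull of 25 N on the handle. Leave it alone. Origin on the pin.
- keeper: The fixed rib across the middle of the box's front wall, 62 mm wide, 8 mm proud, under which the tongue's nose catches. Origin on its underside, 78 mm above the table.
- pepper_mill: Bystander: dark wooden pepper mill, 58 mm in diameter, 160 mm tall, back right of the box. Origin under its centre.
- tuna_tin: Bystander: flat tin, 86 mm in diameter, 40 mm tall, left of the box. Origin under its centre.
- lemon: Bystander: lemon, 71 mm long, on the chopping board at the right. Origin under its centre.
- onion: Bystander: onion, 78 mm across, on the chopping board at the right. Origin under its centre.
Mind the look-alikes: they are no part of the job. What is shaped like the jam_jar but blue or pink is not meant. Leave any blue look-alike of the honey_jar alone.

How it is judged (in metres and radians):
On the way, in this order (a step that is already met when the one before it is completed fails the run):
1. the jam jar stands upright and released on the box's floor, the lid still open (x of jam_jar in the frame of cool_box between -0.055 and 0.055 m and y of jam_jar in the frame of cool_box between -0.095 and 0.095 m and z of jam_jar in the frame of cool_box between 0.008 and 0.025 m and angle between jam_jar's own z axis and vertical below 0.15 rad and contact force between jam_jar and the fingers below 0.2 N and value of joint lid above 0.6 rad), for 0.2 s.
2. the lid is pressed right home, so that the catch has snapped (value of joint lid below 0.009 rad and contact force between tongue and keeper below 1 N), for 0.2 s.
3. the lid is tugged upward and the catch holds it: the tongue bears on the keeper with more than 2.5 N (some 9 N at the handle) and the lid stays down (contact force between tongue and keeper above 2.5 N and value of joint lid below 0.02 rad), for 0.2 s.
At the end, for the whole second after the job is handed in: Lid shut and caught (lid angle under 0.02), jam jar and honey jar both standing on the box's inner floor within its walls, tilted less than 0.15 rad, at rest; the pepper mill, tin, lemon and onion have moved less than 40 mm and neither jar was ever toppled (x of jam_jar in the frame of cool_box between -0.055 and 0.055 m and y of jam_jar in the frame of cool_box between -0.095 and 0.095 m and z of jam_jar in the frame of cool_box between 0.008 and 0.025 m and angle between each of jam_jar, honey_jar's own z axis and vertical below 0.15 rad and x of honey_jar in the frame of cool_box between -0.055 and 0.055 m and y of honey_jar in the frame of cool_box between -0.095 and 0.095 m and z of honey_jar in the frame of cool_box between 0.008 and 0.025 m and value of joint lid below 0.02 rad and contact force between tongue and keeper below 4 N and linear speed of jam_jar below 0.02 m/s); the robot touches nothing.
It fails at once if a jar is tipped over (angle between jam_jar's own z axis and vertical above 0.7 rad or angle between honey_jar's own z axis and vertical above 0.5 rad).
It fails at once if a bystander is moved by more than 40 mm (distance of any of pepper_mill, tuna_tin, lemon, onion from where it was at the start of the episode above 0.04 m).
It also fails if it takes over 72 s, if anything falls off the work surface, if the arm or the gripper's body presses on something with over 40 N, if the wrist force passes 120 N, or if a joint passes its speed limit or range.

## Robot

A 6-joint arm with a two-finger parallel gripper is mounted at the origin on a cart in front of the work surface, level with it; the furniture and walls round the work are solid. World frame = base frame: x ahead of the robot, y to its left, z up, the work surface at z = 0. Lengths are in m, angles in degrees, forces in N, time in s.
With the tool pointing down it reaches from about 0.4 to 0.825 m from the base axis. Payload 7 kg.
Tool frame: the origin (TCP) lies on the centre line of the jaws, within the pads' length; the fingertips stand 22 mm ahead of it and the grasp point (between the pads) lies 3 mm ahead of it; z points along the fingers, y is the line along which they close (so a half turn about z gives the same grasp; the last joint's range is limited). The gripper opens to 88 mm and grips with 3 to 60 N. Pads are 19 mm wide; open, the fingers measure 130 mm over their backs; the gripper's body (78 mm by 193 mm) begins 47 mm behind the grasp point.
Start: joints at [91.679, 20.546, 0.682, 0, -70.136, -16.507], TCP at [0.173, 0.652, 0.249] pointing down, gripper open.
Joint ranges: [-176.03, 176.03], [-82.01, 121.73], [-58.28, 71.71], [-173.87, 95.51], [-174.79, -0.11], [-173.66, 173.66]. Speed limits (degrees/s): [136.94, 136.94, 172.46, 180, 180, 180].

## Interface

Orientations are given as [roll, pitch, yaw] about the fixed x, y, z axes, in that order (R = Rz(yaw) Ry(pitch) Rx(roll)).
In Python, from plant import get_state, cams, r gives the robot as it stands.
- The arm moves only by the tool apply_moves, never from a script. Its argument "targets" is a list of rows, each an object with "dp": the shift along the world's x, y, z in m, a list of three; "yaw": the turn about the world's z in degrees. In form: [{"dp": [x, y, z], "yaw": yaw}, ...]. A call has 1 to 20 rows; each row is the pose to reach, as a shift and turn from the pose commanded when the call began; what a row does not reach only later rows make up. A row lasts 1/12 s, in which the tool goes at most 41.7 mm and 7.16 degrees, less where a joint would pass 70% of its speed; a pose out of reach is approached as far as the arm can. A call with a gripper value outside its range is refused whole. "grip" is the gripper command: -1 is fully open, 1 is shut, values between are in proportion, set as the call begins (left out, the last holds). The fingers move at their own pace and stop on an object; "squeeze" is the grip in N (left out, the last holds). Time passes only in rows, so rows that repeat a pose let the fingers close. It gives the time, the measured TCP pose, the force, the opening and the grip force at its end, in the units of the state.
- get_state(): the state, without advancing time (a new reading comes with each control period).
- cams.capture(name): name is "scene" or "side" or "wrist"; returns a dict with "image" (420x560x3 uint8, red, green, blue), "range_z" (420x560 float32, m along the optical axis (not along the pixel's ray), 0 where there is no reading), "fx", "fy", "cx", "cy" (pixels), "R" (3x3) and "t" (3): a world point X has camera coordinates R X + t; the wrist camera has in their place "T_tool_cam" (4x4, takes a point from camera to tool coordinates, whose origin is the TCP and whose axes are the flange's). Camera axes: x right, y down, z forward; pixel columns grow to the right and rows downward; lengths in m; the calibration is good to about 2 mm. A picture is of the moment at which its call begins: read the wrist's pose just before it.
- r.close_job(): hands the job in; it is judged then, once.
The state is a dict: "time_s": time; "joints": joint angles; "qd": joint speeds; "joint_torque": joint torques, N m; "tcp_pos": TCP position; "eef_rot": TCP orientation; "contact_force": force on the tool from outside, world axes, zero at the start; "moment": the same for the moment, N m; "gripper_width": finger opening in m; "gripper_force": force on a finger pad.
Only numpy, scipy, OpenCV 4.12 (cv2) and the standard library are available. Lean on these libraries where they do the work, as an engineer would, in place of code of your own. Each camera call takes 0.05 s, during which the arm holds its last target. There are 200 camera calls.

## Working session

There is one attempt and no reset: what is moved stays moved. The work goes in short steps, Python scripts to look and compute and a tool call to move; the robot and the scene stay as the last step left them, time stands still between calls to the robot, and variables do not carry over. Pictures are saved under pics/ and viewed, at most 10 in all, crops included, and the job is handed in when it is done.

Besides the shell and the picture viewer there is one more tool, called after "Request:" as name([rows], argument=value, ...), one row to a line, values as JSON. apply_moves: Moves the arm, as the interface text tells. Its arguments: {"type":"object","properties":{"targets":{"type":"array","items":{"type":"object","properties":{"dp":{"type":"array","items":{"type":"number"}},"yaw":{"type":"number"}}}},"grip":{"type":"number"},"squeeze":{"type":"number"}},"required":["targets"]}

```bash
mkdir -p pics; cat > h.py <<'E'
import numpy as np, cv2
from plant import get_state, cams, r
def cap(n,save=None):
    s=get_state(); c=cams.capture(n)
    if n=='wrist':
        from scipy.spatial.transform import Rotation as Ro
        T=np.eye(4); T[:3,:3]=Ro.from_euler('xyz',s['eef_rot'],degrees=True).as_matrix(); T[:3,3]=s['tcp_pos']
        M=T@c['T_tool_cam']
    else:
        M=np.eye(4); M[:3,:3]=c['R'].T; M[:3,3]=-c['R'].T@c['t']
    z=c['range_z']; v,u=np.mgrid[:z.shape[0],:z.shape[1]]
    P=np.stack([(u-c['cx'])/c['fx']*z,(v-c['cy'])/c['fy']*z,z],-1)@M[:3,:3].T+M[:3,3]
    P[z==0]=np.nan
    if save: cv2.imwrite('pics/'+save,c['image'][:,:,::-1])
    np.savez('last_%s.npz'%n,P=P,im=c['image'])
    return c['image'],P,s
E
python3 - <<'E'
from h import *
a,_,s=cap('scene'); b,_,_=cap('side')
cv2.imwrite('pics/a.png',a[:,:,::-1]);cv2.imwrite('pics/b.png',b[:,:,::-1])
print(s)
E
```

```text
{'time_s': 0.0, 'joints': array([ 9.16784665e+01,  2.05912766e+01,  6.34197526e-01, -1.97407374e-02,
       -7.01341489e+01, -1.65057124e+01]), 'qd': array([ 0.02859159, -0.06873556, -0.06913357, -0.00703671,  0.04006306,
       -0.09009102]), 'joint_torque': array([-2.26601669e-04, -5.82713056e+01,  2.93053490e+01,  6.99742064e+00,
        6.96349656e-03, -1.38752503e-04]), 'tcp_pos': array([0.17265861, 0.65208996, 0.24762884]), 'eef_rot': array([ 1.79907259e+02, -8.12853009e-03, -1.48339624e+01]), 'contact_force': array([-1.2737595 , -0.0172974 ,  0.11533023]), 'moment': array([ 0.02662435, -0.00056428, -0.00387307]), 'gripper_force': 0.0, 'gripper_width': 0.08788751161921497}
```

View pics/a.png

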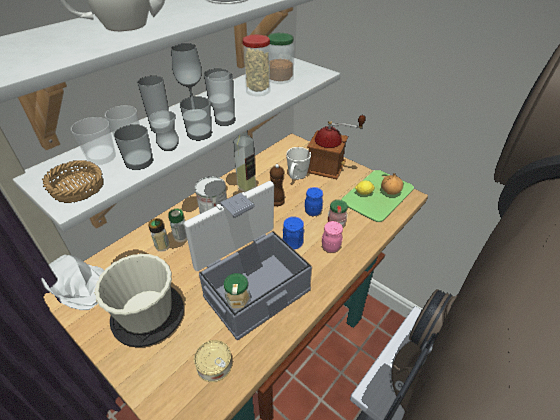

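View pics/b.png

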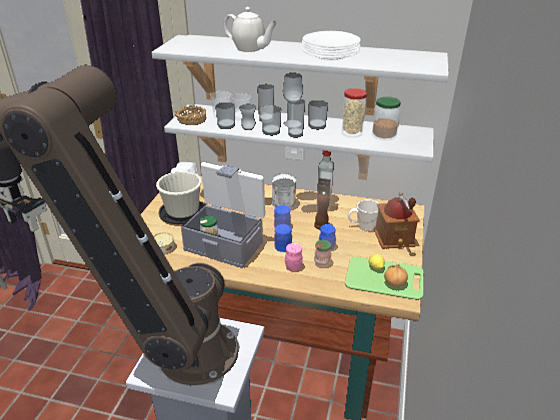

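Scene view: the candidates for the jam jar are the green-lidded red jar (338,212), pink (332,236), blue (293,232) and blue (314,201). In the box, the honey jar is at (236,290). By the description I choose (338,212). Next come a close crop and measurements.

```bash
python3 - <<'E'
from h import *
d=np.load('last_scene.npz');P=d['P'];im=d['im']
e=np.load('last_side.npz')
c1=cv2.resize(im[170:345,180:420],None,fx=2.5,fy=2.5,interpolation=cv2.INTER_CUBIC)[:,:,::-1]
cv2.imwrite('pics/c.png',c1)
hsv=cv2.cvtColor(im,cv2.COLOR_RGB2HSV)
def blob(nm,D,lo,hi,u0,u1,v0,v1):
    h=cv2.cvtColor(D['im'],cv2.COLOR_RGB2HSV); m=cv2.inRange(h,lo,hi)>0
    k=np.zeros_like(m);k[v0:v1,u0:u1]=1; q=D['P'][m&k]; q=q[np.isfinite(q).all(1)]
    t=q[q[:,2]>np.percentile(q[:,2],90)-0.006]
    print(nm,len(q),'top mean',t.mean(0).round(3),'min',t.min(0).round(3),'max',t.max(0).round(3))
G=((40,60,20),(90,255,255))
B=((105,100,40),(130,255,255));K=((150,60,60),(179,255,255))
blob('jam',d,*G,325,350,196,215);blob('honey',d,*G,222,252,268,295)
blob('jam s',e,*G,312,333,238,252);blob('honey s',e,*G,195,220,212,232)
blob('blue1',d,*B,280,306,215,250);blob('blue2',d,*B,303,326,185,216);blob('pink',d,*K,320,345,220,253)
blob('bluebehind s',e,*B,272,293,205,226)
# box in world: rim points z~0.11, lid points
for n,D in (('scene',d),('side',e)):
    Q=D['P']; z=Q[...,2]
    h=cv2.cvtColor(D['im'],cv2.COLOR_RGB2HSV)
    k=np.zeros(z.shape,bool)
    if n=='scene':k[185:345,185:318]=1
    else:k[160:265,180:268]=1
    m=k&(abs(z-.11)<.005)&(h[...,1]<70)
    q=Q[m]; 
    rect=cv2.minAreaRect(q[:,:2].astype(np.float32)); print(n,len(q),rect)
    m=k&(z>.16)&(z<.31)&(h[...,1]<60); q=Q[m]; 
    print('lid',q.min(0),q.max(0)); 
E
```

```text
jam 214 top mean [ 0.495 -0.28   0.088] min [ 0.467 -0.308  0.084] max [ 0.521 -0.249  0.092]
honey 367 top mean [0.517 0.157 0.101] min [0.484 0.129 0.097] max [0.546 0.19  0.105]
jam s 107 top mean [ 0.494 -0.283  0.087] min [ 0.466 -0.305  0.084] max [ 0.519 -0.255  0.094]
honey s 139 top mean [0.516 0.155 0.101] min [0.483 0.126 0.097] max [0.545 0.186 0.106]
blue1 545 top mean [ 0.549 -0.114  0.087] min [ 0.474 -0.148  0.082] max [ 0.582 -0.018  0.116]
blue2 420 top mean [ 0.591 -0.276  0.088] min [ 0.565 -0.304  0.084] max [ 0.619 -0.251  0.094]
pink 522 top mean [ 0.448 -0.183  0.088] min [ 0.421 -0.211  0.084] max [ 0.475 -0.157  0.093]
bluebehind s 221 top mean [ 0.661 -0.09   0.086] min [ 0.567 -0.135  0.082] max [ 0.713 -0.057  0.091]
scene 1281 ((0.6541399955749512, 0.07127457112073898), (0.24776478111743927, 0.48321056365966797), 79.53361511230469)
lid [ 0.52675847 -0.04077625  0.16003213] [0.6212467  0.20839541 0.30583056]
side 572 ((0.670527458190918, 0.16716685891151428), (0.6193019151687622, 0.34669774770736694), 14.070326805114746)
lid [ 0.08752864 -0.04522337  0.16003559] [0.61954177 0.21252757 0.30679533]
```

View pics/c.png

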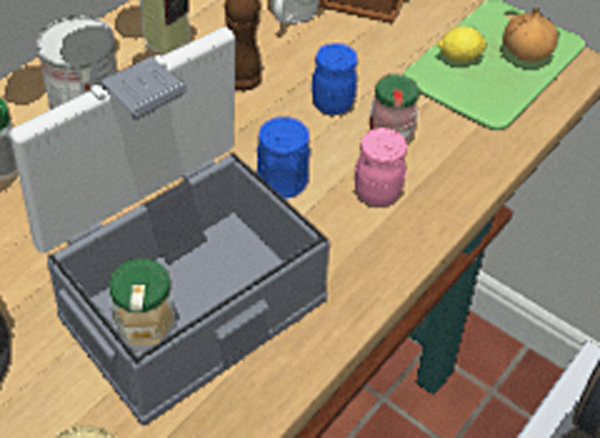

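The crop confirms it: the green-lidded red jar is at crop (395,105), with pink and blue look-alikes beside it. Its centre is about (0.495,-0.281). Now the box pose.

```bash
python3 - <<'E'
from h import *
for n in('scene','side'):
    d=np.load(f'last_{n}.npz');Q=d['P'].reshape(-1,3);h=cv2.cvtColor(d['im'],cv2.COLOR_RGB2HSV).reshape(-1,3)
    m=(abs(Q[:,2]-.11)<.004)&(Q[:,0]>.35)&(Q[:,0]<.66)&(Q[:,1]>-.12)&(Q[:,1]<.26)&(h[:,1]<80)&(h[:,2]<150)
    M=m.reshape(420,560).astype(np.uint8)
    q=Q[m]; g=np.zeros((400,400),np.uint8)
    g[((q[:,0]-.3)*1000).astype(int),((q[:,1]+.15)*1000).astype(int)]=255
    g=cv2.morphologyEx(g,cv2.MORPH_CLOSE,np.ones((9,9)))
    nl,lab,st,_=cv2.connectedComponentsWithStats(g); k=1+st[1:,4].argmax()
    yx=np.argwhere(lab==k)/1000+[.3,-.15]
    (c,s,a)=cv2.minAreaRect(yx.astype(np.float32)); print(n,len(q),c,s,a)
    # lid panel plane direction
    m=(Q[:,2]>.17)&(Q[:,2]<.28)&(Q[:,0]>.45)&(Q[:,0]<.66)&(Q[:,1]>-.06)&(Q[:,1]<.23)&(h[:,1]<50)&(h[:,2]>120)
    q=Q[m]; q=q-0; vx,vy,x0,y0=cv2.fitLine(q[:,:2].astype(np.float32),cv2.DIST_HUBER,0,.001,.001).ravel()
    print('lid line dir',np.degrees(np.arctan2(-vx,vy)),x0,y0,len(q)); 
    U,S,V=np.linalg.svd(q-q.mean(0),full_matrices=False);print('normal',V[2],'mean',q.mean(0))
E
```

```text
scene 857 (0.5028127431869507, 0.09862659871578217) (0.24733847379684448, 0.17689219117164612) 79.5625228881836
lid line dir -10.630443 0.58444375 0.0989909 2423
normal [ 0.9819345  -0.18565108  0.03658298] mean [0.5848281  0.09932824 0.2236433 ]
side 266 (0.49096959829330444, -0.023171698674559593) (0.014093227684497833, 0.14041949808597565) 79.95796966552734
lid line dir -10.097693 0.582099 0.07341307 1466
normal [-0.98392864  0.17468741 -0.03699657] mean [0.58209899 0.07341307 0.22384174]
```

Request:
apply_moves([
  {"dp": [0.187, -0.232, 0.05], "yaw": 4.4},
  {"dp": [0.187, -0.232, 0.05], "yaw": 4.4},
  {"dp": [0.187, -0.232, 0.05], "yaw": 4.4},
  {"dp": [0.187, -0.232, 0.05], "yaw": 4.4},
  {"dp": [0.187, -0.232, 0.05], "yaw": 4.4},
  {"dp": [0.187, -0.232, 0.05], "yaw": 4.4},
  {"dp": [0.187, -0.232, 0.05], "yaw": 4.4},
  {"dp": [0.187, -0.232, 0.05], "yaw": 4.4},
  {"dp": [0.27, -0.552, 0.05], "yaw": 4.4},
  {"dp": [0.27, -0.552, 0.05], "yaw": 4.4},
  {"dp": [0.27, -0.552, 0.05], "yaw": 4.4},
  {"dp": [0.27, -0.552, 0.05], "yaw": 4.4},
  {"dp": [0.27, -0.552, 0.05], "yaw": 4.4},
  {"dp": [0.27, -0.552, 0.05], "yaw": 4.4},
  {"dp": [0.27, -0.552, 0.05], "yaw": 4.4},
  {"dp": [0.27, -0.552, 0.05], "yaw": 4.4},
  {"dp": [0.27, -0.552, 0.05], "yaw": 4.4},
])

```text
time_s: 1.52
tcp_pos: [0.443, 0.0954, 0.2985]
eef_rot: [179.9, 0.0, -10.7]
contact_force: [-0.6, 1.2, -0.1]
gripper_width: 0.0879
gripper_force: 0.0
```

```bash
python3 - <<'E'
from h import *
d=np.load('last_scene.npz');P=d['P']
for n,(u0,u1,v0,v1) in dict(mill=(271,284,164,204),lemon=(358,374,181,195),onion=(384,402,176,195),tin=(196,232,343,376)).items():
    q=P[v0:v1,u0:u1].reshape(-1,3); q=q[q[:,2]>.025]; print(n,np.median(q,0).round(3),q[:,2].max().round(3))
E
```

```text
mill [ 0.706 -0.223  0.119] 0.288
lemon [ 0.5   -0.457  0.051] 0.067
onion [ 0.428 -0.52   0.064] 0.089
tin [0.435 0.317 0.039] 0.046
```

Request:
apply_moves([
  {"dp": [0.052, -0.381, 0], "yaw": 0},
  {"dp": [0.052, -0.381, 0], "yaw": 0},
  {"dp": [0.052, -0.381, 0], "yaw": 0},
  {"dp": [0.052, -0.381, 0], "yaw": 0},
  {"dp": [0.052, -0.381, 0], "yaw": 0},
  {"dp": [0.052, -0.381, 0], "yaw": 0},
  {"dp": [0.052, -0.381, -0.08], "yaw": 0},
  {"dp": [0.052, -0.381, -0.08], "yaw": 0},
  {"dp": [0.052, -0.381, -0.08], "yaw": 0},
  {"dp": [0.052, -0.381, -0.08], "yaw": 0},
  {"dp": [0.052, -0.381, -0.08], "yaw": 0},
  {"dp": [0.052, -0.381, -0.08], "yaw": 0},
  {"dp": [0.052, -0.381, -0.08], "yaw": 0},
  {"dp": [0.052, -0.381, -0.08], "yaw": 0},
])

```text
time_s: 2.68
tcp_pos: [0.4952, -0.2798, 0.2194]
eef_rot: [180.0, -0.1, -10.4]
contact_force: [0.5, 0.4, 0.6]
gripper_width: 0.0876
gripper_force: 0.0
```

```bash
python3 - <<'E'
from h import *
im,P,s=cap('wrist','d.png'); print(s['tcp_pos'],s['eef_rot'])
h=cv2.cvtColor(im,cv2.COLOR_RGB2HSV); m=cv2.inRange(h,(40,60,20),(90,255,255))>0
q=P[m&(P[...,2]>.078)&(P[...,2]<.1)&(abs(P[...,0]-.495)<.05)&(abs(P[...,1]+.281)<.05)]
print(len(q),q.mean(0),(q.min(0)+q.max(0))/2,q.max(0)-q.min(0))
im,P,s=cap('scene')
q=P[(P[...,2]>.15)&(P[...,2]<.45)&(abs(P[...,0]-.495)<.2)&(abs(P[...,1]+.281)<.2)]
x=np.array([.9836,-.1805]);y=np.array([.1805,.9836])
for z in np.arange(.18,.45,.03):
    k=q[abs(q[:,2]-z)<.015][:,:2]-[.495,-.281]
    if len(k):print(z.round(2),'x',(k@x).min().round(3),(k@x).max().round(3),'y',(k@y).min().round(3),(k@y).max().round(3))
E
```

```text
[ 0.49515387 -0.2798081   0.21935734] [ 1.79997674e+02 -6.68816153e-02 -1.03774230e+01]
2764 [ 0.50087632 -0.28013021  0.08625479] [ 0.49729182 -0.27933334  0.08401932] [0.05443061 0.05239598 0.01129656]
0.21 x -0.016 0.009 y -0.061 0.064
0.24 x -0.014 0.01 y -0.062 0.065
0.27 x -0.041 0.038 y -0.089 0.092
0.3 x -0.042 0.042 y -0.097 0.099
0.33 x -0.028 0.022 y -0.018 0.054
0.36 x -0.042 0.039 y -0.023 0.054
0.39 x -0.048 0.029 y -0.029 0.049
0.42 x -0.048 0.031 y -0.024 0.05
0.45 x -0.048 0.03 y -0.02 0.05
```

View pics/d.png

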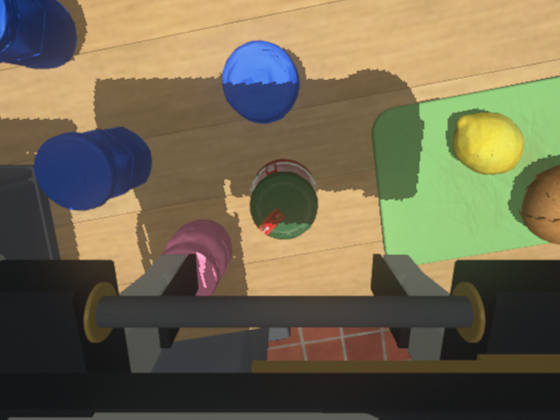

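The wrist view shows the green-lidded jar at (284,205), centred between the fingers. Pink at (200,250) and blue at (260,82) are clear of them. Descending.

Request:
apply_moves([
  {"dp": [0.002, 0, -0.04], "yaw": 0},
  {"dp": [0.002, 0, -0.07], "yaw": 0},
  {"dp": [0.002, 0, -0.1], "yaw": 0},
  {"dp": [0.002, 0, -0.125], "yaw": 0},
  {"dp": [0.002, 0, -0.14], "yaw": 0},
  {"dp": [0.002, 0, -0.152], "yaw": 0},
  {"dp": [0.002, 0, -0.152], "yaw": 0},
  {"dp": [0.002, 0, -0.152], "yaw": 0},
])

```text
time_s: 3.45
tcp_pos: [0.4971, -0.2799, 0.067]
eef_rot: [180.0, 0.0, -10.4]
contact_force: [0.3, -0.5, 0.4]
gripper_width: 0.0879
gripper_force: 0.0
```

Request:
apply_moves([
  {"dp": [0, 0, 0], "yaw": 0},
  {"dp": [0, 0, 0], "yaw": 0},
  {"dp": [0, 0, 0], "yaw": 0},
  {"dp": [0, 0, 0], "yaw": 0},
  {"dp": [0, 0, 0], "yaw": 0},
  {"dp": [0, 0, 0], "yaw": 0},
  {"dp": [0, 0, 0], "yaw": 0},
  {"dp": [0, 0, 0], "yaw": 0},
  {"dp": [0, 0, 0], "yaw": 0},
  {"dp": [0, 0, 0], "yaw": 0},
], grip=1, squeeze=25)

```text
time_s: 4.28
tcp_pos: [0.4971, -0.2805, 0.0671]
eef_rot: [-180.0, -0.0, -10.4]
contact_force: [-1.3, 3.1, 6.3]
gripper_width: 0.0584
gripper_force: 25.0
```

Request:
apply_moves([
  {"dp": [0, 0, 0.02], "yaw": 0},
  {"dp": [0, 0, 0.05], "yaw": 0},
  {"dp": [0, 0, 0.09], "yaw": 0},
  {"dp": [0, 0, 0.13], "yaw": 0},
  {"dp": [0, 0.02, 0.153], "yaw": 0},
  {"dp": [-0.01, 0.05, 0.153], "yaw": 0},
  {"dp": [-0.02, 0.085, 0.153], "yaw": 0},
  {"dp": [-0.028, 0.12, 0.153], "yaw": 0},
  {"dp": [-0.028, 0.155, 0.153], "yaw": 0},
  {"dp": [-0.028, 0.19, 0.153], "yaw": 0},
  {"dp": [-0.028, 0.225, 0.153], "yaw": 0},
  {"dp": [-0.028, 0.26, 0.153], "yaw": 0},
  {"dp": [-0.028, 0.295, 0.153], "yaw": 0},
  {"dp": [-0.028, 0.32, 0.153], "yaw": 0},
  {"dp": [-0.028, 0.337, 0.153], "yaw": 0},
  {"dp": [-0.028, 0.337, 0.153], "yaw": 0},
  {"dp": [-0.028, 0.337, 0.153], "yaw": 0},
])

```text
time_s: 5.7
tcp_pos: [0.4682, 0.0572, 0.219]
eef_rot: [180.0, 0.1, -10.3]
contact_force: [-0.0, -0.7, -3.1]
gripper_width: 0.0584
gripper_force: 25.0
```

```bash
python3 - <<'E'
from h import *
im,P,s=cap('scene'); print(s['tcp_pos'],s['eef_rot'])
im2,_,_=cap('side')
o=np.hstack([im[150:350,170:430],im2[150:350,140:400]])
cv2.imwrite('pics/e.png',cv2.resize(o,None,fx=1.5,fy=1.5)[:,:,::-1])
E
```

```text
[0.46823898 0.05715206 0.21903627] [ 1.79966902e+02  6.14941781e-02 -1.03226153e+01]
```

View pics/e.png

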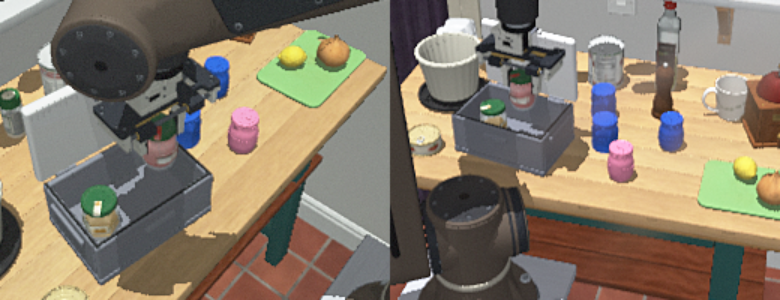

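The held jar hangs over the empty half (left view at (160,145)), with the honey jar and lid clear. Lowering.

Request:
apply_moves([
  {"dp": [0, 0, -0.02], "yaw": 0},
  {"dp": [0, 0, -0.045], "yaw": 0},
  {"dp": [0, 0, -0.07], "yaw": 0},
  {"dp": [0, 0, -0.09], "yaw": 0},
  {"dp": [0, 0, -0.11], "yaw": 0},
  {"dp": [0, 0, -0.12], "yaw": 0},
  {"dp": [0, 0, -0.128], "yaw": 0},
  {"dp": [0, 0, -0.132], "yaw": 0},
  {"dp": [0, 0, -0.135], "yaw": 0},
  {"dp": [0, 0, -0.136], "yaw": 0},
  {"dp": [0, 0, -0.136], "yaw": 0},
])

```text
time_s: 6.72
tcp_pos: [0.4691, 0.0565, 0.0839]
eef_rot: [-180.0, -0.0, -10.4]
contact_force: [0.1, 0.3, -2.5]
gripper_width: 0.0579
gripper_force: 25.0
```

Request:
apply_moves([
  {"dp": [0, 0, -0.001], "yaw": 0},
  {"dp": [0, 0, -0.0015], "yaw": 0},
  {"dp": [0, 0, -0.0015], "yaw": 0},
])

```text
time_s: 6.97
tcp_pos: [0.4689, 0.0566, 0.0824]
eef_rot: [-180.0, -0.0, -10.4]
contact_force: [0.6, 0.7, -2.5]
gripper_width: 0.0586
gripper_force: 25.0
```

Request:
apply_moves([
  {"dp": [0, 0, 0], "yaw": 0},
  {"dp": [0, 0, 0], "yaw": 0},
  {"dp": [0, 0, 0], "yaw": 0},
  {"dp": [0, 0, 0], "yaw": 0},
  {"dp": [0, 0, 0], "yaw": 0},
  {"dp": [0, 0, 0], "yaw": 0},
], grip=-0.65)

```text
time_s: 7.47
tcp_pos: [0.4689, 0.0566, 0.0822]
eef_rot: [-180.0, -0.0, -10.4]
contact_force: [0.7, 0.4, -0.5]
gripper_width: 0.0721
gripper_force: 0.0
```

Request:
apply_moves([
  {"dp": [0, 0, 0.02], "yaw": 0},
  {"dp": [0, 0, 0.05], "yaw": 0},
  {"dp": [0, 0, 0.09], "yaw": 0},
  {"dp": [0, 0, 0.13], "yaw": 0},
  {"dp": [-0.03, 0, 0.17], "yaw": 0},
  {"dp": [-0.06, 0, 0.21], "yaw": 0},
  {"dp": [-0.06, 0, 0.24], "yaw": 0},
  {"dp": [-0.06, 0, 0.27], "yaw": 0},
  {"dp": [-0.06, 0, 0.27], "yaw": 0},
  {"dp": [-0.06, 0, 0.27], "yaw": 0},
])

```text
time_s: 8.3
tcp_pos: [0.4092, 0.0569, 0.3542]
eef_rot: [-179.8, -0.2, -10.4]
contact_force: [-0.4, 0.1, -0.4]
gripper_width: 0.0722
gripper_force: 0.0
```

```bash
python3 - <<'E'
from h import *
a=[cap('wrist','f.png'),cap('scene'),cap('side')]
print(a[0][2]['tcp_pos'],a[0][2]['eef_rot'])
O=np.array([.5028,.0984]);x=np.array([.9836,-.1805]);y=np.array([.1805,.9836])
for n,(im,P,_) in zip('wsd',a):
    h=cv2.cvtColor(im,cv2.COLOR_RGB2HSV)
    L=np.stack([(P[...,:2]-O)@x,(P[...,:2]-O)@y,P[...,2]],-1)
    g=(cv2.inRange(h,(40,60,20),(90,255,255))>0)&(L[...,2]>.08)&(L[...,2]<.12)&(abs(L[...,0])<.08)&(abs(L[...,1])<.12)
    for nm,sel in(('jam',g&(L[...,1]<0)),('honey',g&(L[...,1]>0))):
        if sel.sum()>20: k=L[sel]; print(n,nm,len(k),((k.min(0)+k.max(0))/2).round(3),(k.max(0)-k.min(0)).round(3))
    w=(h[...,1]<50)&(h[...,2]>110)&(L[...,0]>.0)&(L[...,0]<.14)&(abs(L[...,1])<.15)&(L[...,2]>.13)&(L[...,2]<.31)
    if w.sum()>50:
        k=L[w]; print(n,'lid y',np.percentile(k[:,1],[.5,99.5]),'x',np.percentile(k[:,0],[1,50,99]),'z',k[:,2].max())
    for zl in (.13,.2,.26,.32,.4,.5,.6):
        k=L[(L[...,0]>.115)&(L[...,0]<.35)&(abs(L[...,1])<.15)&(L[...,2]>zl)&(L[...,2]<zl+.1)]
        if len(k)>20: print(n,'behind',zl,len(k),'x',np.percentile(k[:,0],[1,50]).round(3),'z',k[:,2].max().round(3))
E
```

```text
[0.40916464 0.0569207  0.35422421] [-179.79381005   -0.2085876   -10.40299733]
w jam 1486 [-0.026 -0.048  0.098] [0.053 0.053 0.013]
w honey 2420 [0.004 0.062 0.096] [0.06  0.061 0.014]
w lid y [-0.02910085  0.02950485] x [0.03133242 0.03894706 0.04511807] z 0.3056900004430257
s jam 252 [-0.04  -0.068  0.102] [0.075 0.098 0.026]
s honey 361 [0.002 0.062 0.097] [0.062 0.059 0.016]
s lid y [-0.11405718  0.12726812] x [0.03049189 0.08107187 0.09454677] z 0.3061463162747413
s behind 0.26 2335 x [0.224 0.267] z 0.36
s behind 0.32 4468 x [0.226 0.282] z 0.42
s behind 0.4 2240 x [0.255 0.307] z 0.481
s behind 0.6 5184 x [0.224 0.298] z 0.7
d jam 105 [-0.039 -0.05   0.101] [0.075 0.058 0.022]
d honey 139 [0.002 0.061 0.097] [0.063 0.063 0.021]
d lid y [-0.12836995  0.12421174] x [0.03500827 0.08331752 0.09620474] z 0.30430234506487575
d behind 0.26 896 x [0.235 0.277] z 0.36
d behind 0.32 1564 x [0.238 0.287] z 0.42
d behind 0.4 679 x [0.274 0.303] z 0.48
d behind 0.6 1524 x [0.239 0.305] z 0.7
```

View pics/f.png

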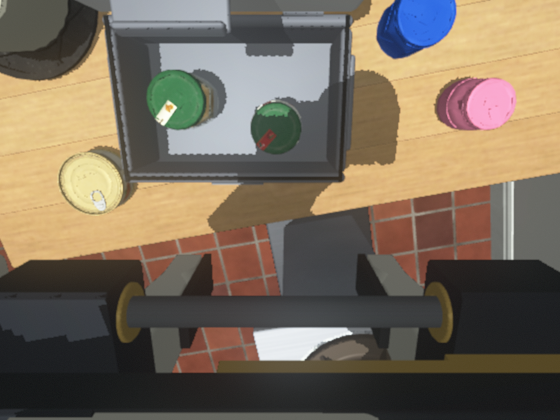

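The jam jar stands upright at (276,127), beside the honey jar at (178,98). Next I go behind the lid with the fingers shut.

Request:
apply_moves([
  {"dp": [0.03, 0.003, 0.015], "yaw": 0},
  {"dp": [0.065, 0.006, 0.015], "yaw": 0},
  {"dp": [0.1, 0.009, 0.015], "yaw": 0},
  {"dp": [0.135, 0.012, 0.015], "yaw": 0},
  {"dp": [0.17, 0.015, 0.015], "yaw": 0},
  {"dp": [0.2, 0.018, 0.015], "yaw": 0},
  {"dp": [0.222, 0.018, 0.015], "yaw": 0},
  {"dp": [0.222, 0.018, 0.015], "yaw": 0},
  {"dp": [0.222, 0.018, -0.015], "yaw": 0},
  {"dp": [0.222, 0.018, -0.04], "yaw": 0},
  {"dp": [0.222, 0.018, -0.06], "yaw": 0},
  {"dp": [0.222, 0.018, -0.07], "yaw": 0},
  {"dp": [0.222, 0.018, -0.07], "yaw": 0},
], grip=1)

```text
time_s: 9.53
tcp_pos: [0.6292, 0.074, 0.2782]
eef_rot: [179.8, 0.3, -10.4]
contact_force: [-0.5, -0.6, 0.4]
gripper_width: 0.0004
gripper_force: 0.0
```

```bash
python3 - <<'E'
from h import *
a,_,s=cap('scene'); b,_,_=cap('side');print(s['tcp_pos'],s['contact_force'])
o=np.hstack([a[130:330,130:390],b[100:300,140:400]])
cv2.imwrite('pics/g.png',cv2.resize(o,None,fx=1.5,fy=1.5)[:,:,::-1])
# arc waypoints
for th in np.radians([87,80,70,60,50,40,30,20,12,7,4]):
    d=.152; x=.084-d*np.cos(th)+.023*np.sin(th)+.013; z=.112+d*np.sin(th)+.023*np.cos(th)+.022
    w=np.array([.5028,.0984])+x*np.array([.9836,-.1805]); print(int(np.degrees(th)+.5),np.round([w[0],w[1],z],3))
E
```

```text
[0.629194   0.07401365 0.27819125] [-0.5216034  -0.62899611  0.40187266]
87 [0.613 0.078 0.287]
80 [0.595 0.082 0.288]
70 [0.568 0.086 0.285]
60 [0.543 0.091 0.277]
50 [0.519 0.095 0.265]
40 [0.498 0.099 0.249]
30 [0.48  0.103 0.23 ]
20 [0.465 0.105 0.208]
12 [0.457 0.107 0.188]
7 [0.453 0.108 0.175]
4 [0.451 0.108 0.168]
```

View pics/g.png

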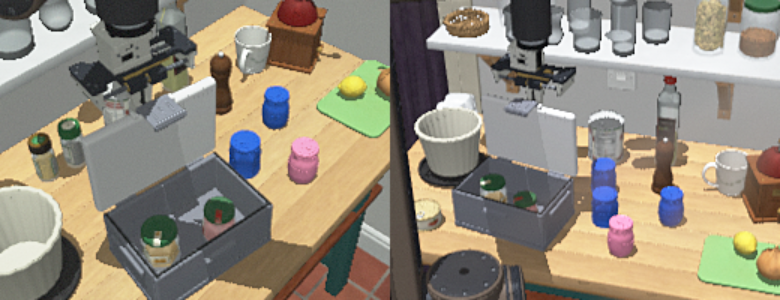

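The shut fingers stand behind the lid's top edge (left view at (130,110)), and both jars are upright in the box. Swinging the lid along its arc.

Request:
apply_moves([
  {"dp": [-0.009, 0.001, 0.002], "yaw": 0},
  {"dp": [-0.017, 0.003, 0.003], "yaw": 0},
  {"dp": [-0.026, 0.005, 0.004], "yaw": 0},
  {"dp": [-0.035, 0.007, 0.004], "yaw": 0},
  {"dp": [-0.048, 0.009, 0.003], "yaw": 0},
  {"dp": [-0.062, 0.011, 0.002], "yaw": 0},
  {"dp": [-0.075, 0.013, -0.002], "yaw": 0},
  {"dp": [-0.087, 0.016, -0.006], "yaw": 0},
  {"dp": [-0.099, 0.018, -0.012], "yaw": 0},
  {"dp": [-0.111, 0.02, -0.018], "yaw": 0},
  {"dp": [-0.122, 0.022, -0.026], "yaw": 0},
  {"dp": [-0.132, 0.024, -0.034], "yaw": 0},
  {"dp": [-0.132, 0.024, -0.034], "yaw": 0},
])

```text
time_s: 10.72
tcp_pos: [0.496, 0.0985, 0.2477]
eef_rot: [-180.0, 0.1, -10.4]
contact_force: [-0.4, -0.3, -0.6]
gripper_width: 0.0008
gripper_force: 0.0
```

```bash
cat > lid.py <<'E'
from h import *
def lid():
    O=np.array([.5028,.0984]);x=np.array([.9836,-.1805]);y=np.array([.1805,.9836])
    for n in('scene','side'):
        im,P,s=cap(n,'lid_%s_%.2f.png'%(n,get_state()['time_s'])); h=cv2.cvtColor(im,cv2.COLOR_RGB2HSV)
        L=np.stack([(P[...,:2]-O)@x,(P[...,:2]-O)@y,P[...,2]],-1)
        w=(h[...,1]<40)&(h[...,2]>130)&(abs(L[...,0])<.13)&(abs(L[...,1])<.125)&(abs(L[...,1])>.07)&(L[...,2]>.118)&(L[...,2]<.3)
        k=L[w]
        if len(k)>30:
            v=cv2.fitLine(k[:,[0,2]].astype(np.float32),cv2.DIST_HUBER,0,.001,.001).ravel()
            print(n,len(k),'angle deg',np.degrees(np.arctan(-v[1]/v[0])).round(2),'z at d158',(v[3]+(-.074-v[2])*v[1]/v[0]).round(4))
    print(s['tcp_pos'],s['contact_force'])
if __name__=='__main__': lid()
E
python3 lid.py
```

```text
scene 730 angle deg 36.15 z at d158 0.2627
side 216 angle deg 43.58 z at d158 0.2634
[0.4972671  0.09863766 0.2484128 ] [-0.08733581  0.4309069   0.4926793 ]
```

Request:
apply_moves([
  {"dp": [-0.009, 0.002, -0.009], "yaw": 0},
  {"dp": [-0.018, 0.004, -0.019], "yaw": 0},
  {"dp": [-0.026, 0.005, -0.03], "yaw": 0},
  {"dp": [-0.033, 0.006, -0.041], "yaw": 0},
  {"dp": [-0.038, 0.007, -0.051], "yaw": 0},
  {"dp": [-0.045, 0.009, -0.06], "yaw": 0},
  {"dp": [-0.055, 0.011, -0.067], "yaw": 0},
  {"dp": [-0.063, 0.012, -0.073], "yaw": 0},
  {"dp": [-0.064, 0.013, -0.077], "yaw": 0},
  {"dp": [-0.064, 0.013, -0.08], "yaw": 0},
  {"dp": [-0.064, 0.013, -0.08], "yaw": 0},
])

```text
time_s: 11.73
tcp_pos: [0.435, 0.1116, 0.1679]
eef_rot: [180.0, 0.0, -10.4]
contact_force: [-0.4, 0.5, -0.1]
gripper_width: 0.0007
gripper_force: 0.0
```

```bash
python3 lid.py
```

```text
scene 1624 angle deg 3.44 z at d158 0.1465
side 756 angle deg 2.95 z at d158 0.1447
[0.43520394 0.11163672 0.16818794] [ 0.87738983 -0.17822048  0.46730283]
```

Lid is on the catch. Pressing down in 1.5 mm steps.

Request:
apply_moves([
  {"dp": [0, 0, -0.002], "yaw": 0},
  {"dp": [0, 0, -0.004], "yaw": 0},
  {"dp": [0, 0, -0.006], "yaw": 0},
  {"dp": [0, 0, -0.0075], "yaw": 0},
  {"dp": [0, 0, -0.009], "yaw": 0},
  {"dp": [0, 0, -0.0105], "yaw": 0},
  {"dp": [0, 0, -0.012], "yaw": 0},
  {"dp": [0, 0, -0.012], "yaw": 0},
])

```text
time_s: 12.5
tcp_pos: [0.4351, 0.1116, 0.1571]
eef_rot: [-180.0, -0.0, -10.4]
contact_force: [-5.9, 0.4, 13.0]
gripper_width: 0.0007
gripper_force: 6.8
```

Request:
apply_moves([
  {"dp": [0, 0, -0.001], "yaw": 0},
  {"dp": [0, 0, -0.002], "yaw": 0},
  {"dp": [0, 0, -0.002], "yaw": 0},
])

```text
time_s: 12.75
tcp_pos: [0.4351, 0.1117, 0.1568]
eef_rot: [-180.0, -0.1, -10.4]
contact_force: [-14.5, -0.4, 34.1]
gripper_width: 0.0007
gripper_force: 16.9
```

```bash
python3 lid.py
```

```text
scene 1658 angle deg -0.21 z at d158 0.1367
side 782 angle deg -0.67 z at d158 0.1348
[0.43515144 0.11167831 0.15681517] [-15.6029506    1.00509955  34.23152177]
```

The lid reads 0°, so it is home. Now back off, turn 90° above the handle and open the fingers.

Request:
apply_moves([
  {"dp": [0, 0, 0.004], "yaw": 0},
  {"dp": [0, 0, 0.02], "yaw": 0},
  {"dp": [0, 0, 0.05], "yaw": 0},
  {"dp": [0, 0, 0.085], "yaw": 0},
  {"dp": [0.02, -0.004, 0.096], "yaw": -7},
  {"dp": [0.042, -0.0085, 0.096], "yaw": -14},
  {"dp": [0.042, -0.0085, 0.096], "yaw": -21},
  {"dp": [0.042, -0.0085, 0.096], "yaw": -28},
  {"dp": [0.042, -0.0085, 0.096], "yaw": -35},
  {"dp": [0.042, -0.0085, 0.096], "yaw": -42},
  {"dp": [0.042, -0.0085, 0.096], "yaw": -49},
  {"dp": [0.042, -0.0085, 0.096], "yaw": -56},
  {"dp": [0.042, -0.0085, 0.096], "yaw": -63},
  {"dp": [0.042, -0.0085, 0.096], "yaw": -70},
  {"dp": [0.042, -0.0085, 0.096], "yaw": -77},
  {"dp": [0.042, -0.0085, 0.096], "yaw": -84},
  {"dp": [0.042, -0.0085, 0.096], "yaw": -90},
  {"dp": [0.042, -0.0085, 0.096], "yaw": -90},
  {"dp": [0.042, -0.0085, 0.096], "yaw": -90},
], grip=0)

```text
time_s: 14.43
tcp_pos: [0.4769, 0.1029, 0.2499]
eef_rot: [180.0, -0.0, -100.2]
contact_force: [0.2, 0.3, 0.1]
gripper_width: 0.0439
gripper_force: 0.0
```

```bash
python3 - <<'E'
from h import *
import lid; lid.lid()
O=np.array([.5028,.0984]);x=np.array([.9836,-.1805]);y=np.array([.1805,.9836])
a=cap('wrist','i.png'),cap('scene'),cap('side')
for im,P,s in a:
    L=np.stack([(P[...,:2]-O)@x,(P[...,:2]-O)@y,P[...,2]],-1)
    k=L[(L[...,2]>.16)&(L[...,2]<.18)&(abs(L[...,0])<.08)&(abs(L[...,1])<.07)]
    if len(k):print(len(k),np.median(k,0),k[:,2].max(),k.min(0),k.max(0))
E
```

```text
scene 1916 angle deg -0.35 z at d158 0.1365
side 857 angle deg -1.11 z at d158 0.1342
[0.47685995 0.10291632 0.24994329] [-0.62042619  0.42780968 -0.21261772]
2700 [-0.02621795 -0.00996808  0.17030449] 0.17309188112966722 [-0.03232586 -0.05951017  0.16004431] [-0.02053031  0.04975898  0.17309188]
199 [-0.03067334  0.0087788   0.17085383] 0.17565440245717623 [-0.03505521 -0.05975374  0.16020242] [-0.02157541  0.05815578  0.1756544 ]
94 [-0.02813549 -0.00249767  0.16850923] 0.17598818506275204 [-0.03570828 -0.05861913  0.16054105] [-0.01666061  0.05341323  0.17598819]
```

View pics/i.png

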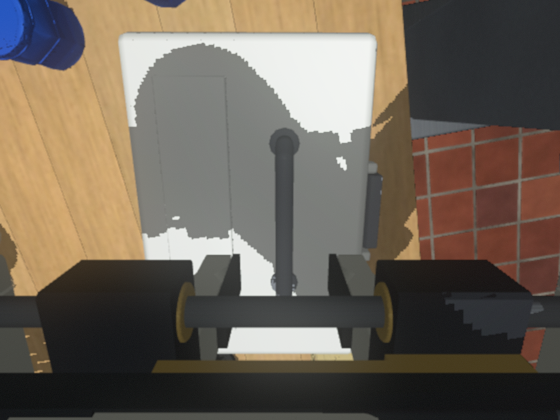

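The wrist view shows the bar at column 284, midway between the fingers (220–350), and the lid shut. Now down and pinch.

Request:
apply_moves([
  {"dp": [0, 0, -0.03], "yaw": 0},
  {"dp": [0, 0, -0.055], "yaw": 0},
  {"dp": [0, 0, -0.07], "yaw": 0},
  {"dp": [0, 0, -0.078], "yaw": 0},
  {"dp": [0, 0, -0.082], "yaw": 0},
  {"dp": [0, 0, -0.082], "yaw": 0},
])

```text
time_s: 15.18
tcp_pos: [0.4768, 0.103, 0.1678]
eef_rot: [180.0, -0.0, -100.4]
contact_force: [-0.7, 0.3, -0.2]
gripper_width: 0.044
gripper_force: 0.0
```

Request:
apply_moves([
  {"dp": [0, 0, 0], "yaw": 0},
  {"dp": [0, 0, 0], "yaw": 0},
  {"dp": [0, 0, 0], "yaw": 0},
  {"dp": [0, 0, 0], "yaw": 0},
  {"dp": [0, 0, 0], "yaw": 0},
  {"dp": [0, 0, 0], "yaw": 0},
  {"dp": [0, 0, 0], "yaw": 0},
  {"dp": [0, 0, 0], "yaw": 0},
], grip=1, squeeze=40)

```text
time_s: 15.85
tcp_pos: [0.4771, 0.1031, 0.1684]
eef_rot: [-180.0, 0.0, -100.4]
contact_force: [0.1, -0.6, 2.9]
gripper_width: 0.0111
gripper_force: 40.0
```

Request:
apply_moves([
  {"dp": [0, 0, 0.0005], "yaw": 0},
  {"dp": [0, 0, 0.001], "yaw": 0},
  {"dp": [0, 0, 0.0015], "yaw": 0},
  {"dp": [0, 0, 0.002], "yaw": 0},
  {"dp": [0, 0, 0.002], "yaw": 0},
])

```text
time_s: 16.27
tcp_pos: [0.4775, 0.103, 0.1696]
eef_rot: [-179.9, 0.0, -100.4]
contact_force: [8.5, -1.7, -8.6]
gripper_width: 0.0107
gripper_force: 40.0
```

Request:
apply_moves([
  {"dp": [0, 0, 0.0004], "yaw": 0},
  {"dp": [0, 0, 0.0007], "yaw": 0},
  {"dp": [0, 0, 0.0007], "yaw": 0},
  {"dp": [0, 0, 0.0007], "yaw": 0},
])

```text
time_s: 16.6
tcp_pos: [0.4776, 0.103, 0.17]
eef_rot: [-179.9, 0.0, -100.4]
contact_force: [10.8, -2.5, -12.3]
gripper_width: 0.0106
gripper_force: 40.0
```

Request:
apply_moves([
  {"dp": [0, 0, 0.0004], "yaw": 0},
  {"dp": [0, 0, 0.0006], "yaw": 0},
  {"dp": [0, 0, 0.0006], "yaw": 0},
  {"dp": [0, 0, 0.0006], "yaw": 0},
  {"dp": [0, 0, 0.0006], "yaw": 0},
  {"dp": [0, 0, 0.0006], "yaw": 0},
])

```text
time_s: 17.1
tcp_pos: [0.4776, 0.103, 0.17]
eef_rot: [-180.0, -0.0, -100.4]
contact_force: [13.2, -2.0, -18.6]
gripper_width: 0.0111
gripper_force: 40.0
```

```bash
python3 lid.py
```

```text
scene 1845 angle deg 0.22 z at d158 0.1383
side 701 angle deg -0.31 z at d158 0.1354
[0.47764815 0.10296592 0.17000616] [ 11.80421109  -1.74599582 -17.69706939]
```

The catch held about 18 N with no further rise. Ease off, let go and retreat.

Request:
apply_moves([
  {"dp": [0, 0, -0.0015], "yaw": 0},
  {"dp": [0, 0, -0.003], "yaw": 0},
  {"dp": [0, 0, -0.0035], "yaw": 0},
  {"dp": [0, 0, -0.0035], "yaw": 0},
])

```text
time_s: 17.53
tcp_pos: [0.4771, 0.1031, 0.1684]
eef_rot: [-180.0, 0.0, -100.4]
contact_force: [0.9, -0.9, 4.1]
gripper_width: 0.011
gripper_force: 40.0
```

Request:
apply_moves([
  {"dp": [0, 0, 0], "yaw": 0},
  {"dp": [0, 0, 0], "yaw": 0},
  {"dp": [0, 0, 0], "yaw": 0},
  {"dp": [0, 0, 0], "yaw": 0},
  {"dp": [0, 0, 0], "yaw": 0},
  {"dp": [0, 0, 0], "yaw": 0},
], grip=0)

```text
time_s: 18.03
tcp_pos: [0.4766, 0.103, 0.1677]
eef_rot: [180.0, -0.0, -100.4]
contact_force: [-0.3, 0.1, 0.5]
gripper_width: 0.0423
gripper_force: 0.0
```

Request:
apply_moves([
  {"dp": [0, 0, 0.02], "yaw": 0},
  {"dp": [0, 0, 0.05], "yaw": 0},
  {"dp": [0, 0, 0.08], "yaw": 0},
  {"dp": [0, 0, 0.11], "yaw": 0},
  {"dp": [0, 0, 0.14], "yaw": 0},
  {"dp": [0, 0, 0.14], "yaw": 0},
  {"dp": [0, 0, 0.14], "yaw": 0},
])

```text
time_s: 18.62
tcp_pos: [0.4774, 0.1034, 0.3095]
eef_rot: [-179.8, 0.2, -100.4]
contact_force: [-0.6, 0.2, -0.9]
gripper_width: 0.0437
gripper_force: 0.0
```

```bash
python3 lid.py; ls pics|tail -4; python3 - <<'E'
import cv2,glob,numpy as np
a=cv2.imread(sorted(glob.glob('pics/lid_scene*'))[-1]);b=cv2.imread(sorted(glob.glob('pics/lid_side*'))[-1])
cv2.imwrite('pics/j.png',cv2.resize(np.hstack([a[150:400,150:430],b[130:330,140:440][:, :].repeat(1,0) if 0 else b[100:350,150:430]]),None,fx=1.4,fy=1.4))
E
```

```text
scene 2220 angle deg -0.47 z at d158 0.1366
side 882 angle deg -1.34 z at d158 0.1335
[0.47663561 0.10310982 0.30799646] [ 0.58281199  0.31461615 -0.57309651]
lid_side_12.80.png
lid_side_14.48.png
lid_side_17.15.png
lid_side_18.67.png
```

View pics/j.png

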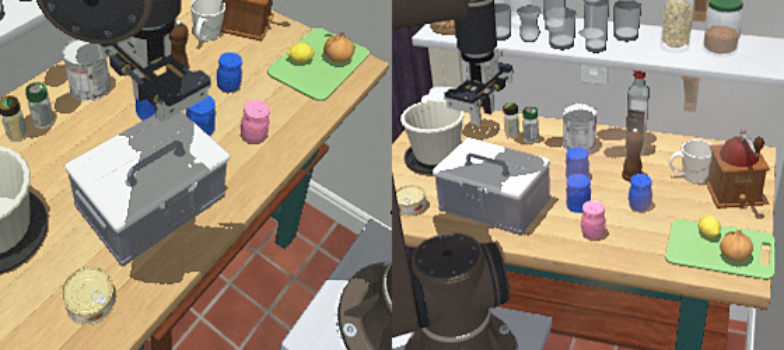

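The box is shut at left (150,180), the gripper is clear, and the tin, mill, lemon and onion look undisturbed. Handing in.

```bash
python3 -c "
from plant import r; print(r.close_job())"
```

```text
the job is handed in; nothing more can be done
None
```

The jam jar stands in the cool box beside the honey jar, the lid is shut and caught (it held a tug of about 18 N), the bystanders look undisturbed, and the job is handed in at about 19 s; no verdict was returned.

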